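# Push the loose tins home against the display tray's divider

### The arm

A 6-joint arm with a two-finger parallel gripper is mounted at the origin on the work surface. World frame = base frame: x ahead of the robot, y to its left, z up, the work surface at z = 0. Lengths are in mm, angles in degrees, forces in N, time in s.
With the tool pointing down it reaches from about 300 to 850 mm from the base axis. Payload 4.2 kg.
Tool frame: the origin (TCP) lies between the finger pads; the fingertips stand ahead of it and the grasp point (between the pads) lies 8 mm behind it (env.tip_reach is the x of the fingertips in the tool frame, in mm); x points along the fingers, y is the direction in which the jaws open and shut, and the axes are right-handed (so a half turn about x gives the same grasp; the last joint's range is limited). The gripper opens to 91 mm and grips with 3 to 60 N. Pads are 32 mm wide; open, the fingers measure 118 mm over their backs; the gripper's body (76 mm by 178 mm) begins 60 mm behind the grasp point.
Start: joints at [-1.146, 18.312, 89.639, -0, 72.044, -1.146], TCP at [575.015, 0, 224.976] pointing down, gripper open.
Joint ranges: [-177.97, 177.97], [-48.28, 115.42], [12.27, 149.76], [-77.06, 257.06], [2.81, 150.46], [-146.56, 146.56]. Speed limits (degrees/s): [147.25, 147.25, 180, 180, 180, 180].

### API

Orientations are given as [roll, pitch, yaw] about the fixed x, y, z axes, in that order (R = Rz(yaw) Ry(pitch) Rx(roll)).
In Python, from workcell import env, cams gives the robot as it stands.
- The arm moves only by the tool arm_command, never from a script. Its argument "deltas" is a list of rows, each a list of 3 entries, a list of its own where there are three numbers: the opening, from 0 (shut) to 1 (fully open), then the shift along the world's x, y, z in mm, then the turn about the world's z in rad. A call has 1 to 20 rows; each row is the pose to reach, as a shift and turn from the pose commanded when the call began; what a row does not reach only later rows make up. A row lasts 1/10 s, in which the tool goes at most 50 mm and 8.59 degrees, less where a joint would pass 70% of its speed; a pose out of reach is approached as far as the arm can. A call with a gripper value outside its range is refused whole. The fingers move at their own pace and stop on an object; "grip_force" is the grip in N (left out, the last holds). Time passes only in rows, so rows that repeat a pose let the fingers close. It gives the time, the measured TCP pose, the force and the opening at its end, in the units of the state.
- env.state(): the state, without advancing time (a new reading comes with each control period).
- cams.grab_frame(name): name is "scene" or "side" or "wrist"; returns a dict with "img" (480x640x3 uint8, red, green, blue), "K" (3x3 intrinsics, pixels), "dist" ([k1, k2, p1, p2, k3] as OpenCV has them; the pictures are not rectified), "rvec" (rotation vector, rad) and "tvec" (3), from world to camera coordinates, as OpenCV has them. Camera axes: x right, y down, z forward; pixel columns grow to the right and rows downward; lengths in mm; the calibration is good to about 2 mm. A picture is of the moment at which its call begins. There is no depth.
- env.job_done(): hands the job in, once; it reports no verdict.
Trained networks look in a picture, given as the dict that the camera call returned (one of the last four; its "shot" number tells which), for a name from the list of things; names that differ only in an ending like _2 or _b are one class to them, and where a whole thing is asked for, a point or a joint stands for the part that bears it (a point fixed in the world has none). Each returns a list of dicts, best first, with "conf" (0 to 1); they miss things now and then, are a little off and sometimes report something else, mostly with a low value. They report only what shows in the picture. A call takes as long as a camera call. They do not tell look-alikes from the thing itself.
- cams.silhouettes(picture, name): "region" (480x640 bool, what is visible of it) and "centre" ([column, row] in pixels, amid what is visible of it).
The state is a dict: "time_s": time; "qpos": joint angles; "qvel": joint speeds; "effort": joint torques, N m; "ee_pos": TCP position; "ee_rot": TCP orientation; "force": force on the tool from outside, world axes, zero at the start; "torque": the same for the moment, N m; "gripper_width": finger opening in mm.
Only numpy, scipy, OpenCV 4.12 (cv2) and the standard library are available. Lean on these libraries where they do the work, as an engineer would, in place of code of your own. Each camera call takes 0.05 s, during which the arm holds its last target.

### The job

Take the straightedge by its grip rib and, with its long edge, push the five loose tins back along the display tray as one row until every tin stands snug against the white divider. The divider is held only by friction: press just enough to feel the row meet it, and do not shove it back; touch the tins only with the straightedge, and gently. Then lay the straightedge down flat on the counter, off the tray, leaving the jars and the bottle where they stand.

Things in the scene. Friction and masses are not known exactly. Their poses are not given: they have to be found in the camera images.
- straightedge: a flat wooden straightedge lying on the counter: plate 70 mm wide (its x) by 260 mm long (its y) by 8 mm thick, both long edges straight and usable; along the middle of its top stands a dark grip rib 12 mm wide (x), 110 mm long (y), its top 34 mm above the plate's underside. Mass about 0.22 kg. Origin: centre of the underside; z up
- tray: a wooden display tray fixed to the counter, with a sliding white divider across it (see divider_zone), 300 mm deep (its x) by 310 mm wide (its y). Open front edge (x = -150 mm) faces the robot; +x points away from the robot. Floor 10 mm thick; side rails along x are 10 mm thick, 290 mm clear between them, their tops 40 mm above the counter (clips 46 mm). Origin: centre of the underside, on the counter; z up
- divider_zone (a point): a fixed point on the tray floor, 25 mm behind the tray's centre (+x), not on the divider itself. The white upright divider (286 mm wide, 8 mm thick, 28 mm high, square to the tray's x) stands with its front face somewhere within 35 mm of this point along x; just where is not measured. Friction clips on the rails hold it; it slides if pushed with over about 12 N
- tin1: a flat round tin with a green lid (yellow spot on top), 46 mm across and 22 mm high, 56 to 108 g, standing loose on the tray's floor near the front; one of five alike, in a ragged row. Origin: centre of its underside (10 mm above the counter)
- tin2: a flat round tin with a green lid (yellow spot on top), 46 mm across and 22 mm high, 56 to 108 g, standing loose on the tray's floor near the front; one of five alike, in a ragged row. Origin: centre of its underside (10 mm above the counter)
- tin3: a flat round tin with a green lid (yellow spot on top), 46 mm across and 22 mm high, 56 to 108 g, standing loose on the tray's floor near the front; one of five alike, in a ragged row. Origin: centre of its underside (10 mm above the counter)
- tin4: a flat round tin with a green lid (yellow spot on top), 46 mm across and 22 mm high, 56 to 108 g, standing loose on the tray's floor near the front; one of five alike, in a ragged row. Origin: centre of its underside (10 mm above the counter)
- tin5: a flat round tin with a green lid (yellow spot on top), 46 mm across and 22 mm high, 56 to 108 g, standing loose on the tray's floor near the front; one of five alike, in a ragged row. Origin: centre of its underside (10 mm above the counter)
- jar1: a bystander: brown jar with a red lid, 52 mm across, 58 mm high, standing in the tray behind the divider. Origin: centre of its underside
- jar2: a bystander: brown jar with a red lid, 52 mm across, 58 mm high, standing in the tray behind the divider. Origin: centre of its underside
- jar3: a bystander: brown jar with a red lid, 52 mm across, 58 mm high, standing in the tray behind the divider. Origin: centre of its underside
- bottle: a bystander: a sauce bottle 60 mm across and 200 mm high standing on the counter to the right of the tray (-y). Origin: centre of its underside
Not all that is in view belongs to the job. What is shaped like the tin4 but pink or red is not meant.

How it is judged (in metres and radians):
On the way, in this order (a step that is already met when the one before it is completed fails the run):
1. the straightedge is picked up in the gripper (contact force between the fingers and straightedge above 1 N and height (world z) of straightedge above 0.008 m), for 0.2 s.
2. the held straightedge is against the row and all five tins stand snug against the divider (gaps under 2.2 mm) (x of tin1 in the frame of divider between -0.0252 and -0.02 m and x of tin2 in the frame of divider between -0.0252 and -0.02 m and x of tin3 in the frame of divider between -0.0252 and -0.02 m and x of tin4 in the frame of divider between -0.0252 and -0.02 m and x of tin5 in the frame of divider between -0.0252 and -0.02 m and contact force between the fingers and straightedge above 1 N and (contact force between straightedge and tin1 above 0.2 N or contact force between straightedge and tin2 above 0.2 N or contact force between straightedge and tin3 above 0.2 N or contact force between straightedge and tin4 above 0.2 N or contact force between straightedge and tin5 above 0.2 N)), for 0.2 s.
At the end, for the whole second after the job is handed in: every tin stands upright on the tray floor with its rim within 2.2 mm of the divider's front face, and the straightedge lies flat and still on the counter, off the tray (x of tin1 in the frame of divider between -0.0252 and -0.02 m and x of tin2 in the frame of divider between -0.0252 and -0.02 m and x of tin3 in the frame of divider between -0.0252 and -0.02 m and x of tin4 in the frame of divider between -0.0252 and -0.02 m and x of tin5 in the frame of divider between -0.0252 and -0.02 m and angle between each of tin1, tin2, tin3, tin4, tin5's own z axis and vertical below 0.1 rad and height (world z) of straightedge between -0.004 and 0.004 m and angle between straightedge's own z axis and vertical below 0.05 rad and linear speed of each of straightedge, tin1, tin2, tin3, tin4, tin5 below 0.02 m/s and contact force between straightedge and tray below 0.1 N); the robot touches nothing.
It fails at once if the divider is shoved more than 2.2 mm from where it was set (distance of divider from where it was at the start of the episode above 0.0022 m).
It fails at once if a tin is touched by the gripper or the arm instead of the straightedge (contact force between any of the fingers, the arm and tin1 above 0.5 N or contact force between any of the fingers, the arm and tin2 above 0.5 N or contact force between any of the fingers, the arm and tin3 above 0.5 N or contact force between any of the fingers, the arm and tin4 above 0.5 N or contact force between any of the fingers, the arm and tin5 above 0.5 N).
It fails at once if a tin is pressed by the straightedge with more than 20 N (contact force between straightedge and tin1 above 20 N or contact force between straightedge and tin2 above 20 N or contact force between straightedge and tin3 above 20 N or contact force between straightedge and tin4 above 20 N or contact force between straightedge and tin5 above 20 N).
It fails at once if a jar or the bottle is moved more than 15 mm or tipped (distance of any of jar1, jar2, jar3, bottle from where it was at the start of the episode above 0.015 m or angle between any of jar1, jar2, jar3, bottle's own z axis and vertical above 0.3 rad).
It also fails if it takes over 64 s, if anything falls off the work surface, if the arm or the gripper's body presses on something with over 40 N, if the wrist force passes 120 N, or if a joint passes its speed limit or range.

## Working session

There is one attempt and no reset: what is moved stays moved. The work goes in short steps, Python scripts to look and compute and a tool call to move; the robot and the scene stay as the last step left them, time stands still between calls to the robot, and variables do not carry over. Pictures are saved under pics/ and viewed, and the job is handed in when it is done.

Besides the shell and the picture viewer there is one more tool, called after "Emit:" as name(argument=value, ...), one argument or row to a line, values as JSON. arm_command: Moves the arm, as the interface text tells. Its arguments: {"type":"object","properties":{"deltas":{"type":"array","items":{"type":"array"}},"grip_force":{"type":"number"}},"required":["deltas"]}

```bash
ls; mkdir -p pics; cat > h.py <<'E'
import numpy as np, cv2
from workcell import env, cams
def save(p,n): cv2.imwrite('pics/'+n, p['img'][:,:,::-1])
def ray(p,px,z):
    K=np.array(p['K'],float);d=np.array(p['dist'],float)
    u=cv2.undistortPoints(np.array(px,float).reshape(-1,1,2),K,d).reshape(-1,2)
    R=cv2.Rodrigues(np.array(p['rvec'],float))[0];t=np.array(p['tvec'],float).ravel()
    c=-R.T@t; D=np.c_[u,np.ones(len(u))]@R
    return c+D*((z-c[2])/D[:,2])[:,None]
def proj(p,P):
    return cv2.projectPoints(np.array(P,float).reshape(-1,1,3),np.array(p['rvec'],float),np.array(p['tvec'],float),np.array(p['K'],float),np.array(p['dist'],float))[0].reshape(-1,2)
E
python3 - <<'E'
from h import *
for n in ['scene','side','wrist']:
    p=cams.grab_frame(n); save(p,n+'0.png')
    R=cv2.Rodrigues(np.array(p['rvec'],float))[0];print(n,(-R.T@np.array(p['tvec']).ravel()).round(),p['K'][0][0])
    for o in ['straightedge','tin1','tray','divider','jar1','bottle']:
        try:
            for r in cams.silhouettes(p,o): print(o,round(r['conf'],2),np.round(r['centre']),r['region'].sum())
        except Exception as e: print(o,e)
print(env.state(), env.tip_reach)
E
```

```text
pics
scene [1377. -689.  679.] 462.7309534740382
straightedge 0.64 [386. 198.] 928
tin1 0.81 [253. 272.] 296
tin1 0.78 [297. 236.] 209
tin1 0.69 [221. 254.] 235
tin1 0.67 [286. 242.] 230
tin1 0.59 [315. 232.] 207
tin1 0.49 [349. 222.] 184
tin1 0.45 [330. 227.] 143
tray 0.91 [339. 256.] 6807
divider it knows: bottle, divider_zone, jar, straightedge, tin, tray
jar1 0.91 [388. 247.] 334
jar1 0.84 [365. 256.] 349
bottle 0.7 [168. 249.] 1803
bottle 0.56 [340. 255.] 6770
side [ 231. -739.  723.] 494.4158851139582
straightedge 0.88 [204. 188.] 1766
straightedge 0.36 [301. 284.] 499
tin1 0.97 [352. 327.] 413
tin1 0.89 [282. 277.] 424
tin1 0.84 [306. 363.] 661
tin1 0.74 [264. 240.] 377
tin1 0.56 [277. 256.] 372
tin1 0.56 [302. 286.] 464
tin1 0.54 [265. 227.] 309
tray 0.82 [320. 255.] 12582
divider it knows: bottle, divider_zone, jar, straightedge, tin, tray
jar1 0.85 [367. 225.] 672
jar1 0.71 [387. 244.] 742
jar1 0.66 [347. 202.] 608
jar1 0.3 [280. 277.] 441
bottle 0.91 [350. 395.] 3399
bottle 0.36 [302. 288.] 463
wrist [574.  74. 384.] 364.8671647849627
straightedge 0.82 [161.  16.] 2664
str
[... 297 characters left out ...]
4 [462. 260.] 3099
bottle 0.73 [245. 201.] 1827
{'time_s': 0.9, 'qpos': array([-1.14555090e+00,  1.83127342e+01,  8.96392864e+01,  5.44744877e-05,
        7.20440255e+01, -1.14548610e+00]), 'qvel': array([-0.05511672,  0.03428858,  0.02195409, -0.00551183, -0.04776594,
        0.03466174]), 'effort': array([ 5.21086276e-04, -4.12344396e+01, -2.32229161e+01,  7.31313648e-02,
        3.76564683e-02,  4.32318160e-06]), 'ee_pos': array([5.75014207e+02, 4.43630880e-03, 2.24965611e+02]), 'ee_rot': array([89.60541917, 89.99604572, -0.39466242]), 'force': array([ 0.35729841, -1.12480268, -0.78484796]), 'torque': array([ 0.01560899, -0.0168864 , -0.04576276]), 'gripper_width': 91.09852286811487} 11.0
```

View pics/scene0.png

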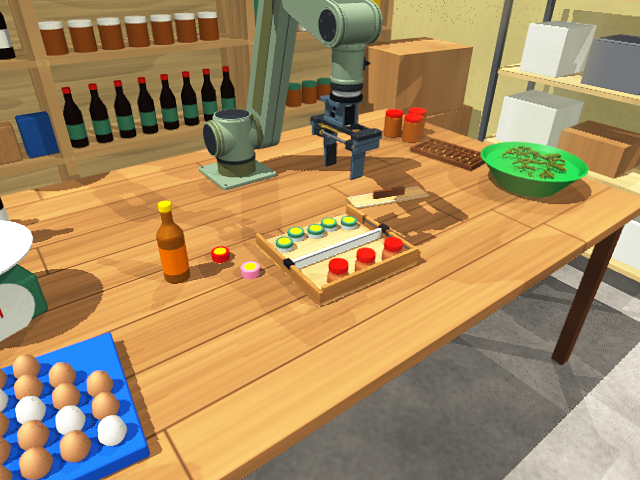

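View pics/side0.png

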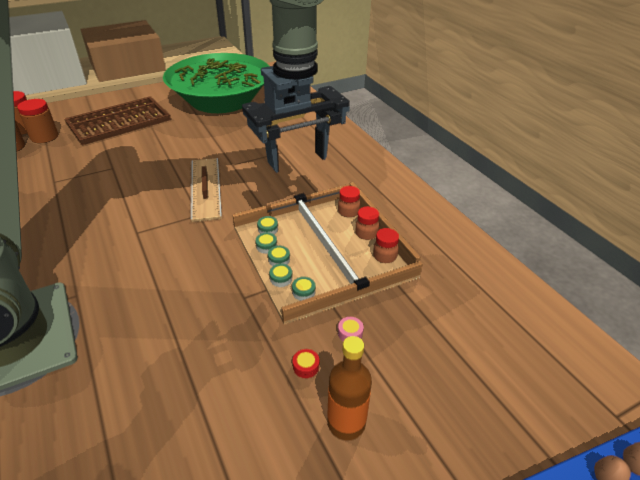

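View pics/wrist0.png

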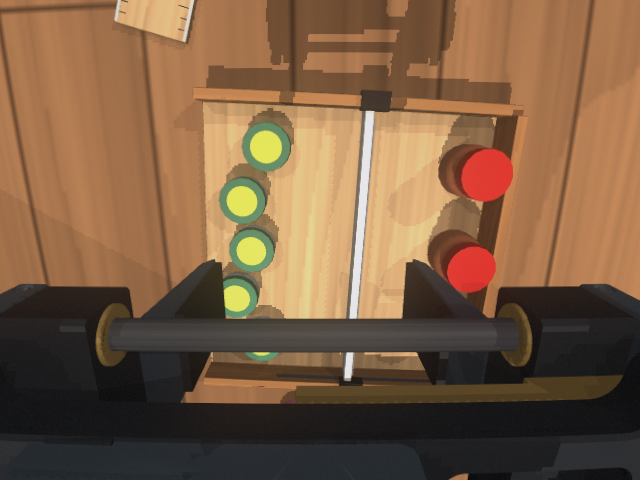

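Side view: the five green tins are at about (267,224), (266,241), (279,255), (281,273) and (303,287). The look-alikes are red (306,362) and pink (350,327), both outside the tray, so I leave them alone. The straightedge is at (205,189), and the white divider runs from (300,200) to (360,283).

```bash
python3 - <<'E'
from h import *
ps={n:cams.grab_frame(n) for n in ['side','wrist','scene']}
for n,p in ps.items():
    R=cv2.cvtColor(p['img'],cv2.COLOR_RGB2HSV)
    m=((R[...,0]>22)&(R[...,0]<36)&(R[...,1]>140)&(R[...,2]>150)).astype(np.uint8)
    k,l,s,c=cv2.connectedComponentsWithStats(m)
    print(n)
    for i in range(1,k):
        if s[i,4]>25: print(s[i,4],c[i].round(1),ray(p,[c[i]],32)[0].round(1))
p=ps['side']
for n,b in [('side',(150,140,290,230)),('side',(225,180,425,325)),('wrist',(190,0,530,400))]:
    x0,y0,x1,y1=b; im=ps[n]['img'][y0:y1,x0:x1,::-1]
    f=min(800/(x1-x0),600/(y1-y0)); cv2.imwrite(f'pics/crop_{n}_{x0}.png',cv2.resize(im,None,fx=f,fy=f,interpolation=cv2.INTER_CUBIC)); print(f)
for r in cams.silhouettes(p,'straightedge')[:1]:
    m=r['region'].astype(np.uint8); print(cv2.boxPoints(cv2.minAreaRect(cv2.findNonZero(m))))
E
```

```text
side
87 [267.2 221.7] [532.   66.9  32. ]
102 [265.7 238.7] [506.6  15.1  32. ]
106 [278.4 252.1] [513.4 -35.9  32. ]
129 [280.2 271. ] [494.  -88.1  32. ]
136 [303.2 284.3] [ 518.6 -141.4   32. ]
149 [350.4 325.7] [ 548.4 -270.3   32. ]
293 [353.2 344.8] [ 531.7 -308.1   32. ]
180 [305.5 359.3] [ 445.9 -297.5   32. ]
wrist
796 [265.5 146.5] [529.3  66.   32. ]
707 [241.5 200.7] [504.3  14.7  32. ]
625 [250.8 250.6] [511.1 -36.2  32. ]
514 [235.6 297.7] [492.7 -88.   32. ]
scene
134 [164.1 205.9] [ 155.8 -320.9   32. ]
48 [348.3 219.2] [530.  67.  32.]
47 [328.4 221. ] [505.4  14.9  32. ]
55 [315.2 227.5] [512.2 -35.9  32. ]
58 [295.5 230.4] [493.6 -88.4  32. ]
62 [283.8 240.5] [ 517.5 -141.8   32. ]
62 [219.5 250.5] [ 462.5 -297.7   32. ]
65 [249.7 266. ] [ 564.7 -270.1   32. ]
5.714285714285714
4.0
1.5
[[188.40854 158.848  ]
 [219.23395 157.78505]
 [221.38239 220.09029]
 [190.55698 221.15324]]
```

View pics/crop_side_150.png

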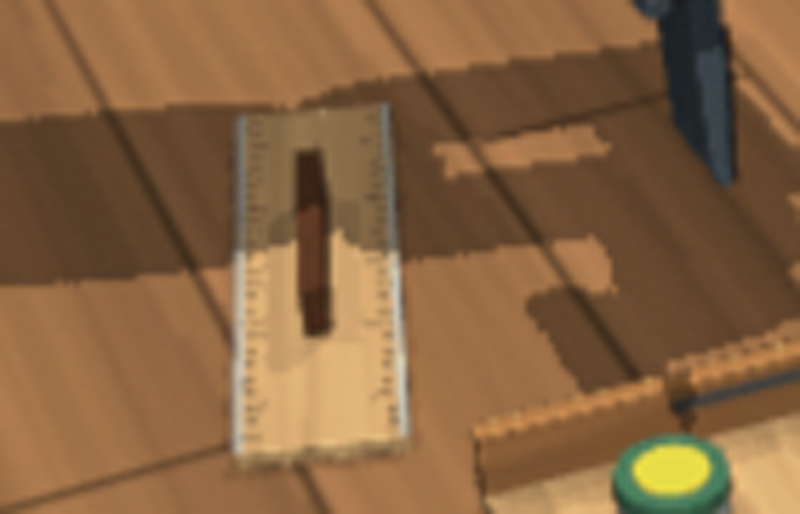

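View pics/crop_side_225.png

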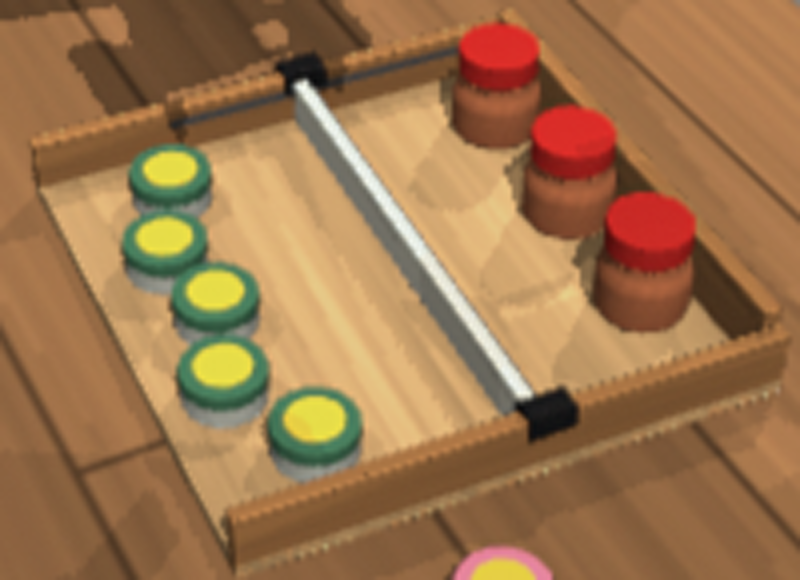

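View pics/crop_wrist_190.png

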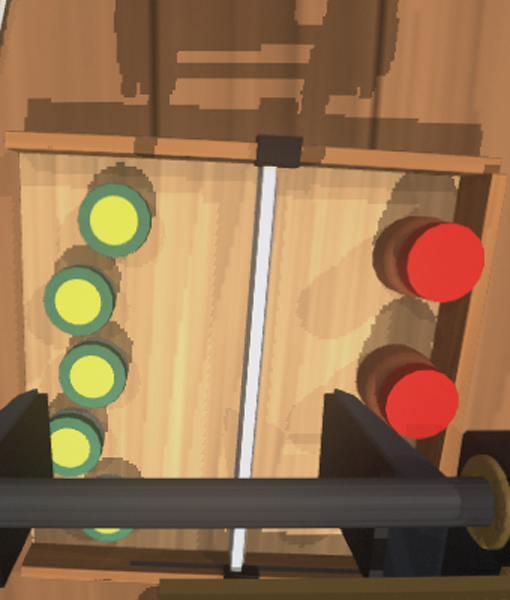

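```bash
python3 - <<'E'
from h import *
from scipy.optimize import least_squares
ps={n:cams.grab_frame(n) for n in ['side','wrist']}
S,W='side','wrist'
obs=[(S,233.5,216.2,-150,155,40),(S,283,309.2,-150,-155,40),(S,421.7,264.5,150,-155,40),(S,235,226.7,-150,145,10),(S,284.5,322,-150,-155,0),(S,420.7,277.5,150,-155,0),(S,352.5,183,150,155,40),
(W,194,87.3,-150,155,40),(W,524.7,105.3,150,155,40),(W,206.7,378.7,-150,-155,40)]
def T(v,P):
    c,s=np.cos(v[2]),np.sin(v[2]); P=np.array(P,float).reshape(-1,3)
    return np.c_[v[0]+c*P[:,0]-s*P[:,1],v[1]+s*P[:,0]+c*P[:,1],P[:,2]]
def fit(obs,v0):
    f=lambda v:np.concatenate([(proj(ps[n],T(v,[x,y,z]))-[[a,b]]).ravel() for n,a,b,x,y,z in obs])
    r=least_squares(f,v0,loss='soft_l1'); return r.x,f(r.x).reshape(-1,2)
v,res=fit(obs,[620,-30,0]); print('tray',v[:2],np.degrees(v[2])); print(res.round(1))
o2=[(S,191.5,160.5,-35,130,8),(S,217.9,158,35,130,8),(S,221.4,216.1,35,-130,8),(S,191,219.3,-35,-130,8)]
w,res=fit(o2,[480,200,0]); print('se',w[:2],np.degrees(w[2])); print(res.round(1))
print('div side z38',ray(ps[S],[(298.3,201.3),(354.3,280.8)],38).round(1))
print('div wrist z38',ray(ps[W],[(364.7,111.3),(344,380)],38).round(1))
inv=lambda P:np.c_[(P[:,0]-v[0])*np.cos(v[2])+(P[:,1]-v[1])*np.sin(v[2]),-(P[:,0]-v[0])*np.sin(v[2])+(P[:,1]-v[1])*np.cos(v[2])]
print(inv(ray(ps[S],[(298.3,201.3),(354.3,280.8)],38)),inv(ray(ps[W],[(364.7,111.3),(344,380)],38)))
print('tins tray',inv(np.array([[530.5,66.5],[505.4,14.9],[512.2,-36],[493.4,-88],[518,-141.5]])).round(1))
p=cams.grab_frame(S)
im=p['img'][:,:,::-1].copy()
for P in T(v,[[-150,155,40],[-150,-155,40],[150,-155,40],[150,155,40],[-150,155,0],[-150,-155,0],[25,0,10]]): cv2.circle(im,tuple(int(round(t)) for t in proj(p,P)[0]),1,(255,0,255),-1)
for P in T(w,[[-35,130,8],[35,130,8],[35,-130,8],[-35,-130,8],[0,55,34],[0,-55,34]]): cv2.circle(im,tuple(int(round(t)) for t in proj(p,P)[0]),1,(255,0,255),-1)
c=im[140:330,150:430];cv2.imwrite('pics/fit1.png',cv2.resize(c,(800,543)))
E
```

```text
tray [611.39011824 -43.63660255] -2.6663063976384986
[[-1.7 -2.2]
 [ 0.5  1.6]
 [ 1.5 -1. ]
 [-0.5  0.3]
 [-0.3  3.1]
 [-0.4  0.2]
 [-1.7 -0.1]
 [ 0.4 -0.5]
 [ 3.1 -0.2]
 [-1.1  7. ]]
se [460.07799152 295.57441351] -16.89380640379849
[[ 0.  -0.4]
 [-0.1 -0.2]
 [ 0.2  0.2]
 [-0.1  0.2]]
div side z38 [[ 623.2   96.7   38. ]
 [ 607.9 -182.9   38. ]]
div wrist z38 [[ 620.5   97.2   38. ]
 [ 608.4 -184.8   38. ]]
[[   5.27859841  140.68675015]
 [   2.99588551 -139.23256631]] [[   2.51824742  141.13976138]
 [   3.57790561 -141.17778106]]
tins tray [[ -85.9  106.3]
 [-108.6   53.5]
 [ -99.4    3. ]
 [-115.8  -49.8]
 [ -88.7 -102.1]]
```

View pics/fit1.png

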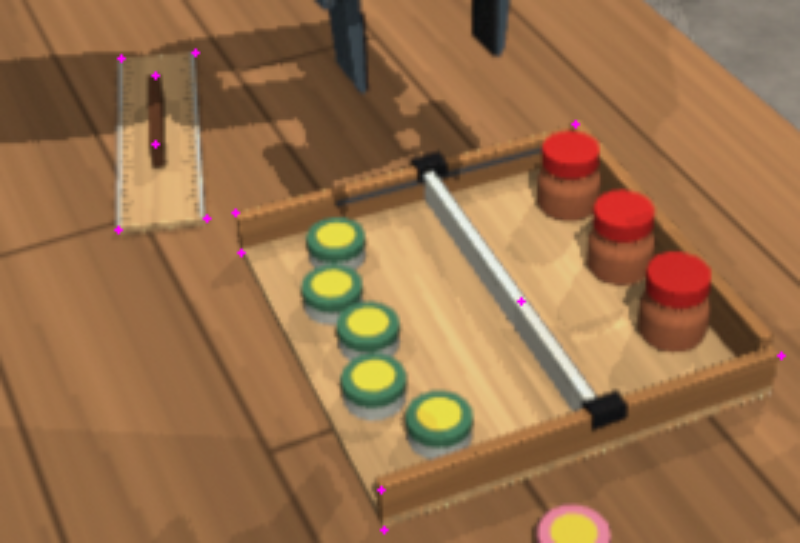

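Tin choice: the green-rimmed tins in the tray. The red and pink ones lie outside it. I'll hover over the straightedge with the jaws turned across the rib, then refine its pose.

Emit:
arm_command(
  deltas=[
    [1, [-20, 45, 0], -0.1],
    [1, [-38, 90, 0], -0.2],
    [1, [-57, 140, -10], -0.295],
    [1, [-76, 190, -20], -0.295],
    [1, [-95, 240, -30], -0.295],
    [1, [-110, 280, -40], -0.295],
    [1, [-115, 295, -45], -0.295],
    [1, [-115, 295, -45], -0.295],
    [1, [-115, 295, -45], -0.295],
    [1, [-115, 295, -45], -0.295],
  ],
  grip_force=20,
)

```text
time_s: 2.25
ee_pos: [460.6, 294.1, 180.4]
ee_rot: [97.5, 90.0, -9.4]
force: [0.5, 0.9, -0.3]
gripper_width: 90.7
```

```bash
python3 - <<'E'
from h import *
for n in ['wrist','side']:
    p=cams.grab_frame(n); save(p,n+'1.png')
s=env.state(); print(s['time_s'],s['ee_pos'],s['ee_rot'],s['force'])
E
```

```text
2.35 [460.75409235 293.97006681 180.45515219] [118.33519221  89.9462631   11.32944585] [ 0.05852781  0.39782864 -0.76686282]
```

View pics/wrist1.png

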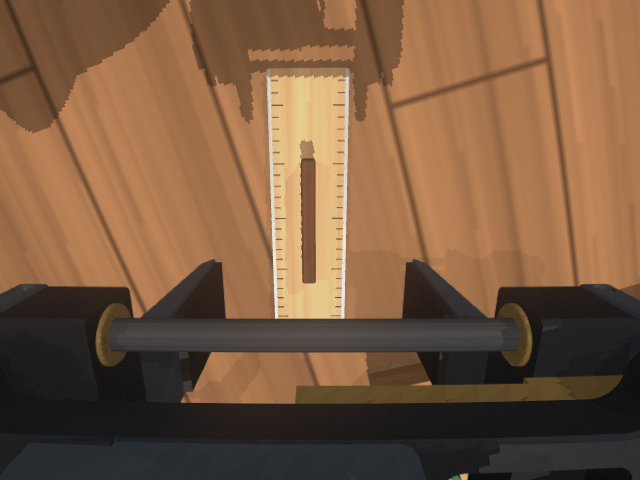

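The straightedge shows directly below. Its rib top runs from (308,158) to (309,282), and its far corners are at (268,70) and (350,70).

```bash
python3 - <<'E'
from h import *
p=cams.grab_frame('wrist')
c=p['img'][50:320,230:390,::-1]; cv2.imwrite('pics/ribcrop.png',cv2.resize(c,(355,600)))
a=ray(p,[(308,158),(309,282)],34); print(a.round(1),a.mean(0),np.degrees(np.arctan2(-(a[0]-a[1])[0],(a[0]-a[1])[1])))
print(ray(p,[(268,70),(350,70),(275,318),(344,318)],8).round(1))
P=ray(p,[(268,70),(275,318)],8); d=P[0]-P[1]; print(np.degrees(np.arctan2(-d[0],d[1])))
P=ray(p,[(350,70),(344,318)],8); d=P[0]-P[1]; print(np.degrees(np.arctan2(-d[0],d[1])))
from scipy.spatial.transform import Rotation as Ro
r=env.state()['ee_rot'];R=Ro.from_euler('xyz',r,degrees=True).as_matrix();print(R.round(3), np.degrees(np.arctan2(R[1,1],R[0,1])))
E
```

```text
[[473.2 350.6  34. ]
 [441.8 246.2  34. ]] [457.49666021 298.40021984  34.        ] -16.71615422251301
[[461.8 429.    8. ]
 [527.8 408.8   8. ]
 [394.3 209.    8. ]
 [460.6 188.7   8. ]]
-17.047461062541952
-16.988481182240452
[[ 0.001  0.956 -0.293]
 [ 0.    -0.293 -0.956]
 [-1.     0.001 -0.   ]] -17.009806055598606
```

Emit:
arm_command(
  deltas=[
    [1, [-2, 2, -40], 0],
    [1, [-2, 2, -80], 0],
    [1, [-2, 2, -115], 0],
    [1, [-2, 2, -140], 0],
    [1, [-2, 2, -152], 0],
    [1, [-2, 2, -158], 0],
    [1, [-2, 2, -158], 0],
    [1, [-2, 2, -158], 0],
    [0, [-2, 2, -158], 0],
    [0, [-2, 2, -158], 0],
    [0, [-2, 2, -158], 0],
    [0, [-2, 2, -158], 0],
    [0, [-2, 2, -158], 0],
    [0, [-2, 2, -158], 0],
    [0, [-2, 2, -158], 0],
    [0, [-2, 2, -158], 0],
  ],
  grip_force=25,
)

```text
time_s: 4.0
ee_pos: [458.0, 297.0, 21.9]
ee_rot: [12.3, 90.0, -94.6]
force: [0.1, -0.4, -0.2]
gripper_width: 30.1
```

Emit:
arm_command(
  deltas=[
    [0, [0, 0, 0], 0],
    [0, [0, 0, 0], 0],
    [0, [0, 0, 0], 0],
    [0, [0, 0, 0], 0],
    [0, [0, 0, 0], 0],
    [0, [0, 0, 0], 0],
  ],
)

```text
time_s: 4.6
ee_pos: [457.8, 297.0, 21.9]
ee_rot: [-61.4, 90.0, -168.3]
force: [-1.3, 1.1, -0.1]
gripper_width: 11.8
```

Emit:
arm_command(
  deltas=[
    [0, [0, 0, 10], 0],
    [0, [0, 0, 20], 0],
    [0, [0, 0, 35], 0],
    [0, [0, 0, 50], 0],
    [0, [0, 0, 60], 0],
    [0, [0, 0, 60], 0],
    [0, [0, 0, 60], 0],
  ],
)

```text
time_s: 5.3
ee_pos: [457.9, 296.8, 82.1]
ee_rot: [96.5, 90.0, -10.4]
force: [-0.2, -0.2, -2.1]
gripper_width: 11.9
```

```bash
python3 - <<'E'
from h import *
for n in ['side']:
    p=cams.grab_frame(n); save(p,n+'2.png')
s=env.state(); print(s['time_s'],s['ee_pos'],s['gripper_width'],s['force'],s['torque'])
E
```

```text
5.35 [457.61549964 296.72924514  81.59759929] 11.720891316137122 [ 0.22407105 -0.30458567 -2.55199357] [0.02086517 0.03224139 0.04610053]
```

View pics/side2.png

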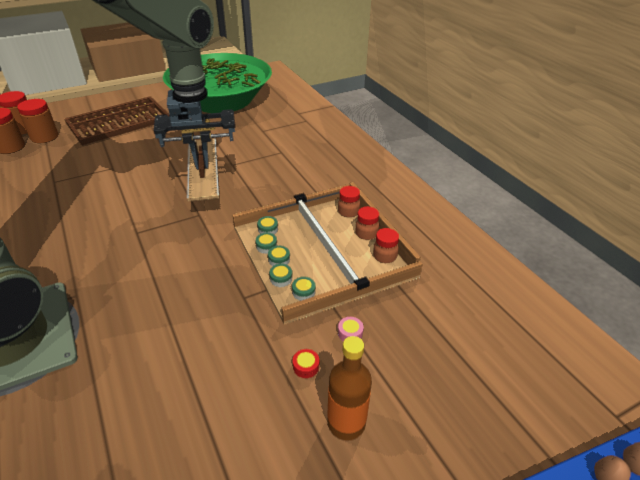

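Emit:
arm_command(
  deltas=[
    [0, [-10, -20, 0], 0.02],
    [0, [-25, -50, 0], 0.05],
    [0, [-40, -90, 0], 0.1],
    [0, [-55, -130, 0], 0.15],
    [0, [-68, -170, 0], 0.2],
    [0, [-68, -210, 0], 0.25],
    [0, [-68, -250, 0], 0.25],
    [0, [-68, -285, 0], 0.25],
    [0, [-68, -310, 0], 0.25],
    [0, [-68, -325, 0], 0.25],
    [0, [-68, -330, 0], 0.25],
    [0, [-68, -330, 0], 0.25],
    [0, [-68, -330, 0], 0.25],
    [0, [-68, -330, 0], 0.25],
    [0, [-68, -330, 0], 0.25],
  ],
)

```text
time_s: 6.85
ee_pos: [390.0, -32.3, 81.9]
ee_rot: [-137.3, 90.0, 130.2]
force: [-0.3, 0.4, -1.6]
gripper_width: 12.0
```

```bash
python3 - <<'E'
from h import *
for n in ['side','wrist','scene']:
    p=cams.grab_frame(n); save(p,n+'3.png')
s=env.state(); print(s['time_s'],s['ee_pos'],s['gripper_width'],s['force'],s['torque'])
E
```

```text
7.0 [390.04798489 -32.6320864   81.99349707] 11.960561593371889 [ 0.23676491 -0.17345869 -3.27053975] [ 0.03417932  0.04640319 -0.01578879]
```

View pics/side3.png

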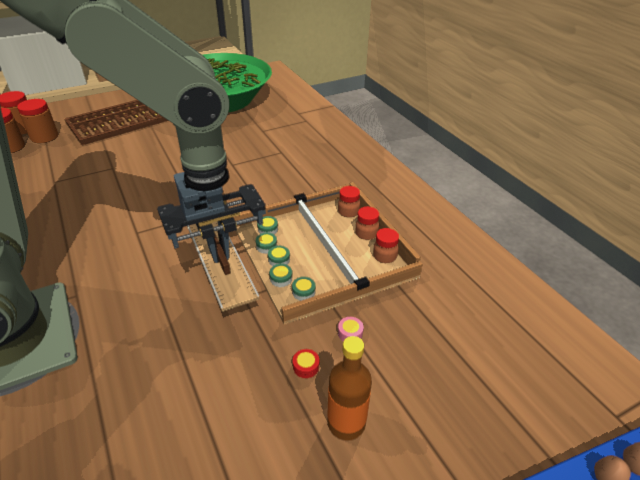

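View pics/wrist3.png

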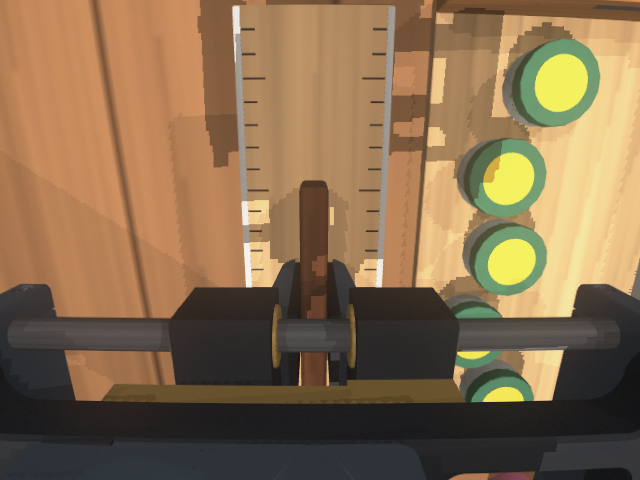

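```bash
python3 - <<'E'
from h import *
p=cams.grab_frame('wrist')
P=ray(p,[(234,6),(394,8)],68);print('plate far corners',P.round(1))
for a,b in [((234,6),(250,285)),((394,8),(379,285))]:
    Q=ray(p,[a,b],68);d=Q[0]-Q[1];print(np.degrees(np.arctan2(-d[0],d[1])))
Q=ray(p,[(434,15),(415,285)],10);d=Q[0]-Q[1];print('tray front',Q.round(1),np.degrees(np.arctan2(-d[0],d[1])))
c=p['img'][0:290,220:460,::-1]; cv2.imwrite('pics/crop3.png',cv2.resize(c,(480,580)))
E
```

```text
plate far corners [[361.1  97.3  68. ]
 [428.9  93.6  68. ]]
-1.8665150472423295
-2.8565851388512464
tray front [[464.3 106.9  10. ]
 [457.6 -58.5  10. ]] -2.332164297574374
```

View pics/crop3.png

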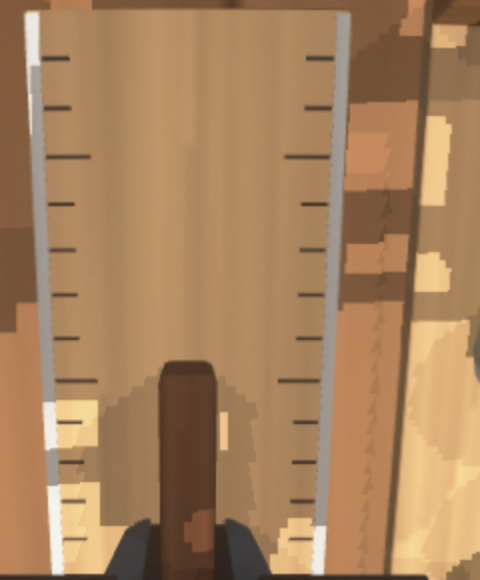

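Emit:
arm_command(
  deltas=[
    [0, [0, 0, -15], 0],
    [0, [0, 0, -30], 0],
    [0, [0, 0, -40], 0],
    [0, [0, 0, -44], 0],
    [0, [10, -0.5, -44], 0],
    [0, [20, -1, -44], 0],
    [0, [30, -1.5, -44], 0],
    [0, [36, -1.6, -44], 0],
    [0, [41, -1.8, -44], 0],
    [0, [46, -2, -44], 0],
    [0, [51, -2.3, -44], 0],
    [0, [56, -2.5, -44], 0],
    [0, [61, -2.8, -44], 0],
    [0, [66, -3, -44], 0],
    [0, [71, -3.2, -44], 0],
    [0, [76, -3.4, -44], 0],
    [0, [80, -3.6, -44], 0],
    [0, [80, -3.6, -44], 0],
  ],
)

```text
time_s: 8.85
ee_pos: [470.6, -36.6, 37.8]
ee_rot: [86.9, 90.0, -5.7]
force: [-1.8, -0.3, -2.3]
gripper_width: 11.7
```

```bash
python3 - <<'E'
from h import *
for n in ['side']:
    p=cams.grab_frame(n); cv2.imwrite('pics/side4.png',cv2.resize(p['img'][130:350,150:450,::-1],(800,587)))
s=env.state(); print(s['time_s'],s['ee_pos'],s['gripper_width'],s['force'],s['torque'])
E
```

```text
8.9 [470.56463466 -36.63768543  37.80731105] 11.942190260129982 [-1.84795235  0.69031016 -2.60747786] [0.04337341 0.28592797 0.0245373 ]
```

View pics/side4.png

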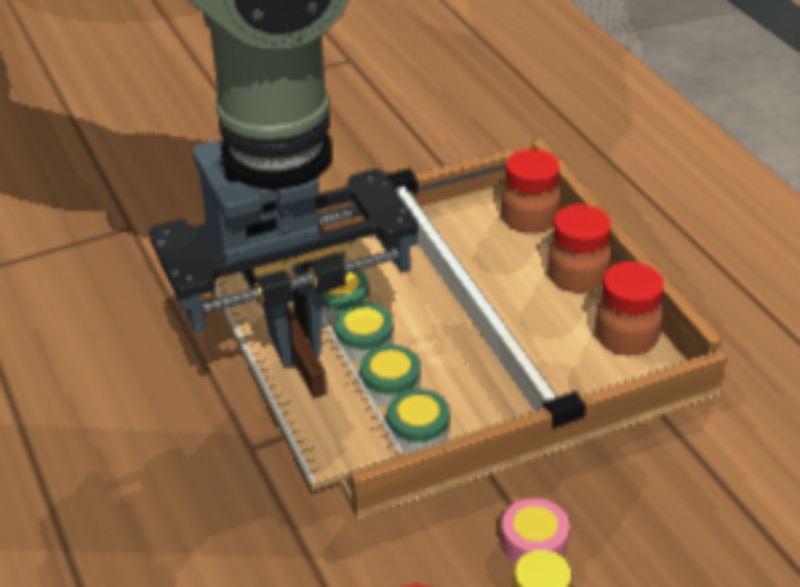

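Emit:
arm_command(
  deltas=[
    [0, [4, -0.2, 0], 0],
    [0, [8, -0.4, 0], 0],
    [0, [12, -0.6, 0], 0],
    [0, [16, -0.7, 0], 0],
    [0, [20, -0.9, 0], 0],
    [0, [24, -1.1, 0], 0],
    [0, [28, -1.3, 0], 0],
    [0, [32, -1.4, 0], 0],
    [0, [36, -1.6, 0], 0],
    [0, [40, -1.8, 0], 0],
    [0, [43, -2, 0], 0],
    [0, [46, -2.1, 0], 0],
    [0, [49, -2.2, 0], 0],
    [0, [52, -2.3, 0], 0],
    [0, [52, -2.3, 0], 0],
    [0, [52, -2.3, 0], 0],
  ],
)

```text
time_s: 10.5
ee_pos: [523.1, -39.0, 38.3]
ee_rot: [88.2, 89.9, -4.3]
force: [-0.8, 0.6, -2.2]
gripper_width: 11.8
```

```bash
python3 - <<'E'
from h import *
for n in ['side']:
    p=cams.grab_frame(n); save(p,'side5f.png'); cv2.imwrite('pics/side5.png',cv2.resize(p['img'][190:310,230:390,::-1],(800,600),interpolation=cv2.INTER_CUBIC))
p=cams.grab_frame('wrist');save(p,'wrist5.png')
s=env.state(); print(s['time_s'],s['ee_pos'],s['gripper_width'],s['force'],s['torque'])
E
```

```text
10.6 [523.08600611 -38.98695128  38.34717009] 11.892313600376914 [-0.85687454  0.67050046 -2.21477985] [-0.01345889 -0.01496999  0.00613046]
```

View pics/side5.png

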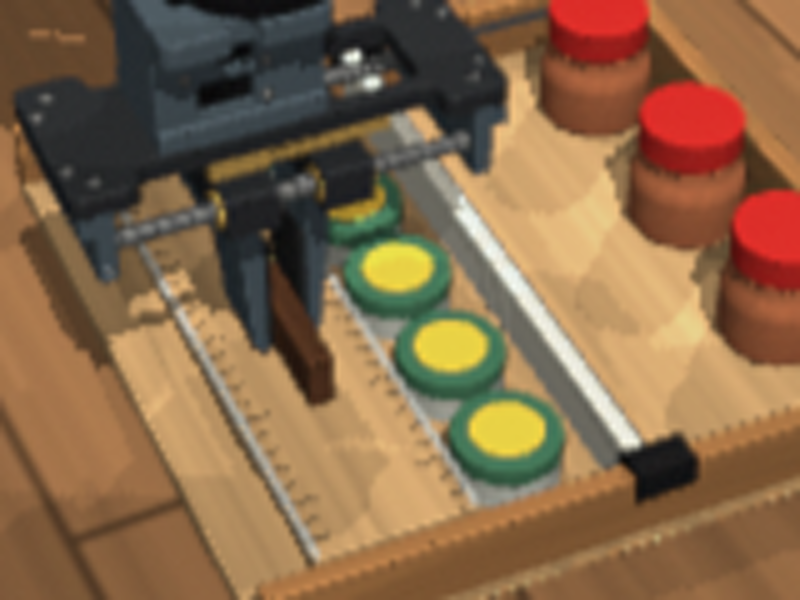

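View pics/wrist5.png

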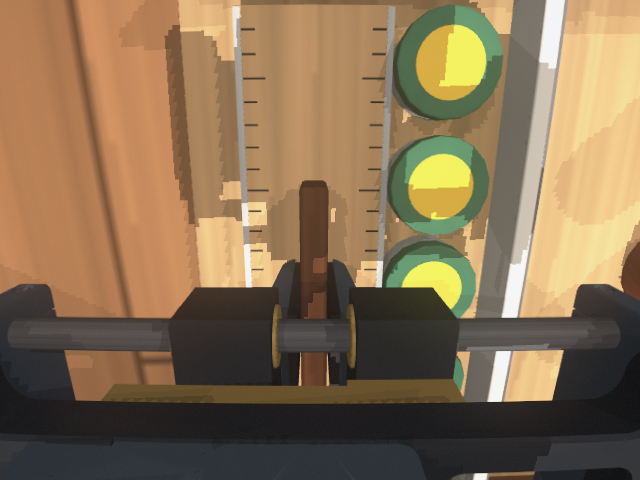

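```bash
python3 - <<'E'
from h import *
p=cams.grab_frame('wrist')
im=p['img'].astype(int)
def line(pts,z):
    Q=ray(p,pts,z); a=np.polyfit(Q[:,1],Q[:,0],1); return a,np.abs(np.polyval(a,Q[:,1])-Q[:,0]).max(),Q
# divider top: bright low-sat
hsv=cv2.cvtColor(p['img'],cv2.COLOR_RGB2HSV)
L=[];Rr=[]
for r in list(range(5,285,8))+list(range(345,370,6)):
    m=np.where((hsv[r,470:600,1]<25)&(hsv[r,470:600,2]>215))[0]
    if len(m)>8: L.append((470+m.min()-.5,r));Rr.append((470+m.max()+.5,r))
print(L[0],L[-1],Rr[0],Rr[-1],len(L))
for nm,q in(('front',L),('back',Rr)):
    a,e,Q=line(q,38);print(nm,np.degrees(np.arctan(-a[0])),e,np.polyval(a,[63,-40,-145]))
# plate edges
E1=[];E0=[]
for r in range(12,285,8):
    row=hsv[r]
    m=np.where((row[365:400,1]<70)&(row[365:400,2]>110))[0]
    if len(m): E1.append((365+m.max()+.5,r))
    m=np.where((row[225:255,1]<70)&(row[225:255,2]>110))[0]
    if len(m): E0.append((225+m.min()-.5,r))
for nm,q in(('pf',E1),('pb',E0)):
    a,e,Q=line(q,24);print(nm,len(q),np.degrees(np.arctan(-a[0])),e,np.polyval(a,[63,-40,-145]),q[0],q[-1])
    a,e,Q=line(q,24)
cv2.imwrite('pics/w5c.png',cv2.resize(p['img'][0:300,340:640,::-1],(600,600),interpolation=cv2.INTER_NEAREST))
E
```

```text
(np.float64(545.5), 5) (np.float64(493.5), 369) (np.float64(563.5), 5) (np.float64(506.5), 369) 14
front -2.638021938757289 0.3097559003100514 [619.10622786 614.36053058 609.52268385]
back -2.7356678657711506 0.3190405070640736 [626.56890688 621.64728595 616.63009957]
pf 35 -2.4876899614882806 2.3791192543818624 [561.60356455 557.12865903 552.56686214] (np.float64(394.5), 12) (np.float64(381.5), 284)
pb 35 -2.546782797543931 0.26566198452223944 [491.92244099 487.3410996  482.67080012] (np.float64(231.5), 12) (np.float64(245.5), 284)
```

View pics/w5c.png

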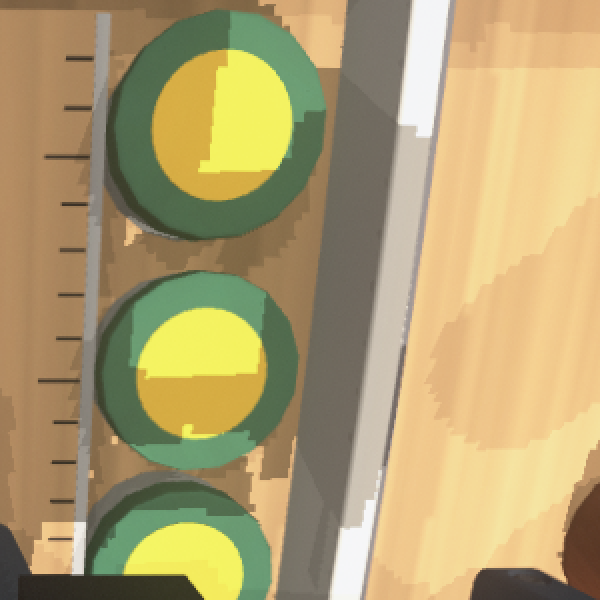

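Emit:
arm_command(
  deltas=[
    [0, [1.5, -0.1, 0], -0.003],
    [0, [3, -0.2, 0], -0.003],
    [0, [4.5, -0.2, 0], -0.003],
    [0, [6, -0.3, 0], -0.003],
    [0, [7, -0.3, 0], -0.003],
    [0, [8, -0.4, 0], -0.003],
  ],
)

```text
time_s: 11.25
ee_pos: [527.9, -39.1, 37.8]
ee_rot: [-92.3, 89.7, 174.9]
force: [-5.9, -0.1, 2.7]
gripper_width: 11.9
```

Emit:
arm_command(
  deltas=[
    [0, [0.5, 0, 0], 0],
    [0, [1, 0, 0], 0],
  ],
)

```text
time_s: 11.45
ee_pos: [528.8, -39.2, 37.8]
ee_rot: [-91.5, 89.7, 175.7]
force: [-7.2, 0.3, 2.4]
gripper_width: 11.8
```

```bash
python3 - <<'E'
from h import *
s=env.state(); print(s['time_s'],s['ee_pos'],s['ee_rot'],s['gripper_width'],s['force'],s['torque'])
p=cams.grab_frame('side'); cv2.imwrite('pics/side6.png',cv2.resize(p['img'][190:310,230:390,::-1],(800,600),interpolation=cv2.INTER_CUBIC))
p=cams.grab_frame('wrist');cv2.imwrite('pics/w6c.png',cv2.resize(p['img'][0:300,220:640,::-1],(800,571),interpolation=cv2.INTER_CUBIC))
s=env.state(); print(s['time_s'],s['ee_pos'],s['gripper_width'],s['force'],s['torque'])
E
```

```text
11.45 [528.84508192 -39.16182372  37.78172332] [-91.51812827  89.73162137 175.72589735] 11.770360238546917 [-7.16338775  0.34883084  2.41778255] [ 0.07774469  1.13155788 -0.01067259]
11.55 [528.9987619  -39.17517802  37.77823527] 11.715305072114111 [-6.45176356 -0.07222876  1.9319505 ] [0.0186528  0.98388421 0.04226386]
```

View pics/side6.png

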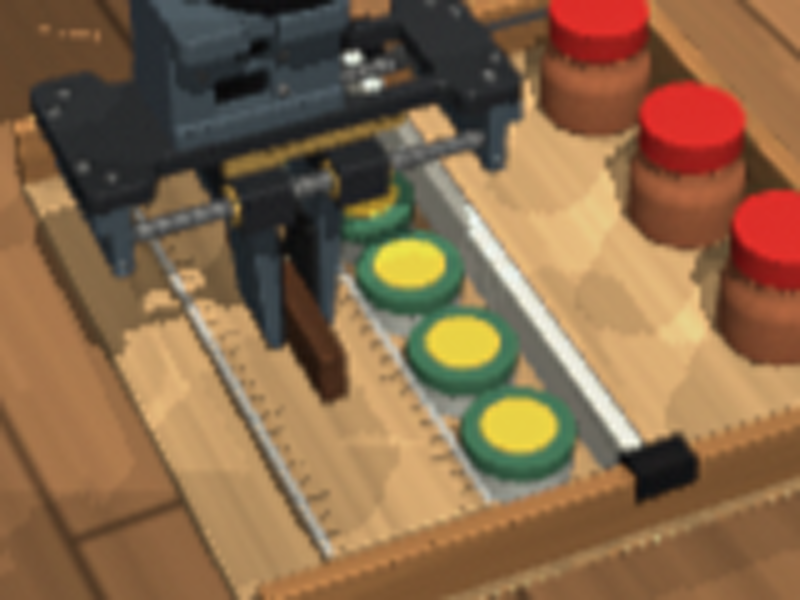

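View pics/w6c.png

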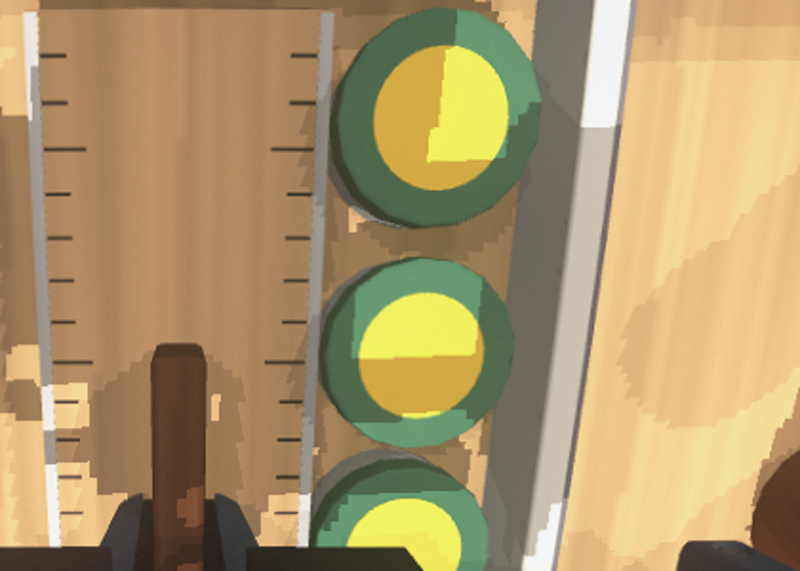

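```bash
cat > gap.py <<'E'
from h import *
def lids(p,gh=(25,90)):
    hsv=cv2.cvtColor(p['img'],cv2.COLOR_RGB2HSV); H,S,V=[hsv[...,i] for i in range(3)]
    y=((H>17)&(H<34)&(S>165)&(V>150)).astype(np.uint8)
    k,l,s,c=cv2.connectedComponentsWithStats(cv2.morphologyEx(y,cv2.MORPH_OPEN,np.ones((3,3))))
    out=[]
    for i in range(1,k):
        if s[i,4]>60:
            P=ray(p,[c[i]],32)[0]
            if 480<P[0]<620 and -160<P[1]<100:
                cn,_=cv2.findContours((l==i).astype(np.uint8),0,1);cn=max(cn,key=len)
                if len(cn)<6: continue
                e=cv2.fitEllipse(cn); P=ray(p,[e[0]],32)[0]; out.append((P[0],P[1],s[i,4]))
    return out
def div(p,cols,rows):
    hsv=cv2.cvtColor(p['img'],cv2.COLOR_RGB2HSV);L=[]
    for r in rows:
        m=np.where((hsv[r,cols[0]:cols[1],1]<40)&(hsv[r,cols[0]:cols[1],2]>180))[0]
        if len(m)>8: L.append((cols[0]+m.min()-.5,r))
    Q=ray(p,L,38); a=np.polyfit(Q[:,1],Q[:,0],1);e=np.abs(np.polyval(a,Q[:,1])-Q[:,0]);k=e<1
    return np.polyfit(Q[k,1],Q[k,0],1),k.sum()
def report():
    p=cams.grab_frame('wrist'); a,n=div(p,(480,600),list(range(5,285,5))+list(range(345,375,4)))
    print('wrist div yaw',np.degrees(np.arctan(-a[0])).round(2),n)
    for x,y,A in lids(p): print('  tin',round(x,1),round(y,1),A,'gap',round((np.polyval(a,y)-x)*np.cos(np.arctan(a[0]))-23,1))
    s=env.state(); print(s['time_s'],s['ee_pos'].round(2),s['force'].round(2),s['torque'].round(3))
    return p
if __name__=='__main__': report()
E
python3 gap.py
```

```text
wrist div yaw -2.64 62
  tin 587.5 62.5 2239 gap 8.8
  tin 588.6 5.5 1579 gap 5.1
11.6 [528.98 -39.16  37.78] [-5.37 -0.51  1.16] [0.067 1.001 0.011]
```

Emit:
arm_command(
  deltas=[
    [0, [0, 0, 0.4], 0],
    [0, [0, 0, 0.8], 0],
    [0, [0, 0, 0.8], 0],
  ],
)

```text
time_s: 11.9
ee_pos: [530.9, -39.3, 38.6]
ee_rot: [-97.5, 90.0, 169.8]
force: [-2.4, 0.3, -3.1]
gripper_width: 12.1
```

```bash
python3 gap.py
```

```text
wrist div yaw -2.47 62
  tin 589.9 62.3 2159 gap 6.4
  tin 590.7 5.5 1578 gap 3.1
11.95 [530.98 -39.3   38.56] [-1.39  0.82 -3.22] [-0.049  0.454  0.017]
```

Emit:
arm_command(
  deltas=[
    [0, [0.4, 0, 0.1], 0],
    [0, [0.8, 0, 0.2], 0],
    [0, [1.2, -0.1, 0.3], 0],
    [0, [1.2, -0.1, 0.3], 0],
  ],
)

```text
time_s: 12.35
ee_pos: [532.4, -39.4, 39.1]
ee_rot: [84.8, 90.0, -7.9]
force: [-2.5, -0.1, -2.9]
gripper_width: 11.9
```

Emit:
arm_command(
  deltas=[
    [0, [0.4, 0, 0], 0],
    [0, [0.8, 0, 0], 0],
    [0, [0.8, 0, 0], 0],
  ],
)

```text
time_s: 12.65
ee_pos: [533.1, -39.4, 39.1]
ee_rot: [85.7, 90.0, -7.0]
force: [-2.4, 0.2, -3.2]
gripper_width: 11.7
```

```bash
python3 gap.py
```

```text
wrist div yaw -2.07 59
  tin 591.9 62.1 2135 gap 4.2
  tin 592.7 5.3 1584 gap 1.4
12.7 [533.08 -39.4   39.06] [-2.25  0.32 -3.65] [0.037 0.516 0.022]
```

Emit:
arm_command(
  deltas=[
    [0, [0.4, 0, 0], 0],
    [0, [0.8, 0, 0], 0],
    [0, [0.8, 0, 0], 0],
  ],
)

```text
time_s: 13.0
ee_pos: [534.0, -39.4, 39.1]
ee_rot: [91.9, 90.0, -0.9]
force: [-2.3, -0.2, -2.4]
gripper_width: 11.8
```

Emit:
arm_command(
  deltas=[
    [0, [0.3, 0, 0], 0],
    [0, [0.6, 0, 0], 0],
    [0, [0.6, 0, 0], 0],
  ],
)

```text
time_s: 13.3
ee_pos: [534.1, -39.4, 39.1]
ee_rot: [-84.2, 90.0, -177.0]
force: [-4.2, -0.6, -1.6]
gripper_width: 11.6
```

```bash
python3 - <<'E'
from gap import *
p=report(); cv2.imwrite('pics/w7c.png',cv2.resize(p['img'][0:300,220:640,::-1],(800,571),interpolation=cv2.INTER_CUBIC))
p=cams.grab_frame('side'); cv2.imwrite('pics/side7.png',cv2.resize(p['img'][190:310,230:390,::-1],(800,600),interpolation=cv2.INTER_CUBIC))
for i in range(3):
    cams.grab_frame('side');s=env.state();print(s['ee_pos'].round(2),s['force'].round(2),s['torque'].round(3))
E
```

```text
wrist div yaw -2.3 56
  tin 593.4 62.5 2120 gap 2.9
  tin 593.2 4.8 1548 gap 0.8
13.35 [534.15 -39.41  39.1 ] [-3.83  0.62 -1.5 ] [0.    0.771 0.037]
[534.14 -39.4   39.07] [-4.55  0.06 -1.49] [-0.029  0.773  0.03 ]
[534.14 -39.41  39.08] [-3.69 -0.49 -1.61] [-0.022  0.836  0.037]
[534.15 -39.39  39.08] [-4.37 -0.28 -0.37] [-0.035  0.823  0.057]
```

View pics/w7c.png

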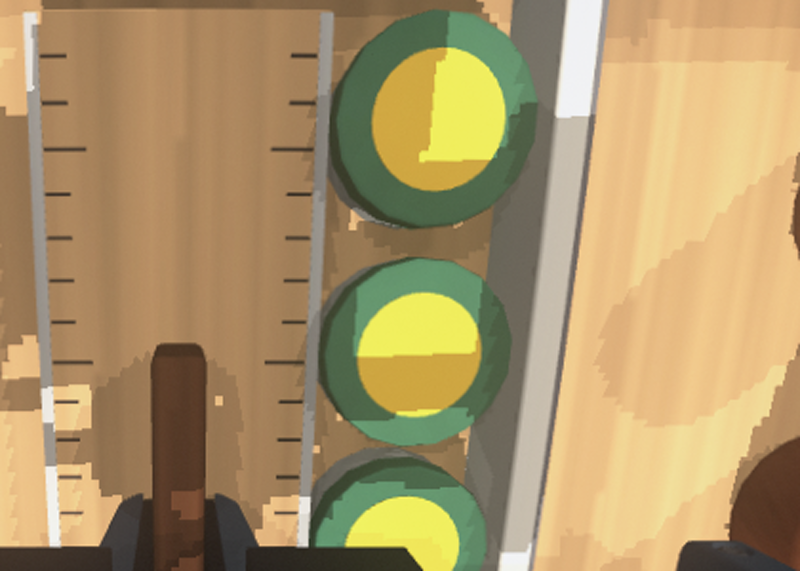

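View pics/side7.png

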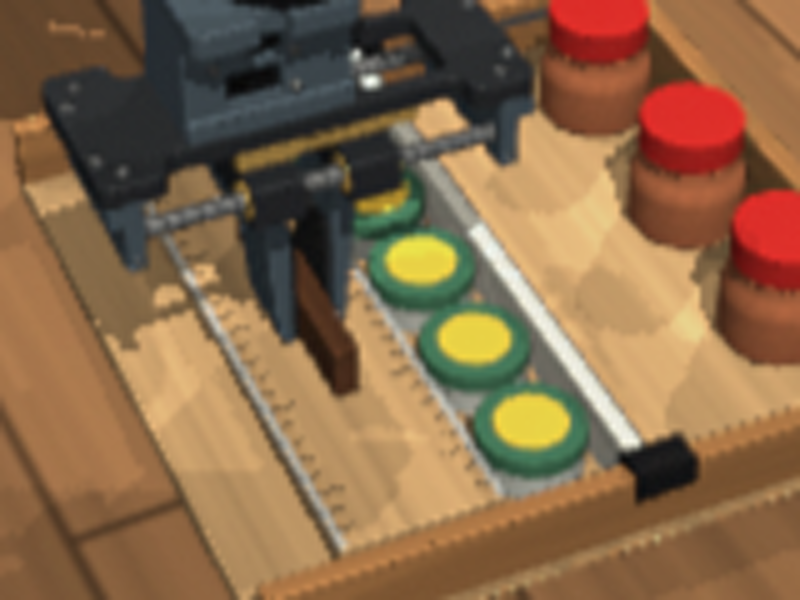

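Emit:
arm_command(
  deltas=[
    [0, [0, 0, 0.3], 0],
    [0, [0.4, 0, 0.4], 0],
    [0, [0.4, 0, 0.4], 0],
  ],
)

```text
time_s: 13.85
ee_pos: [534.2, -39.4, 39.2]
ee_rot: [-89.7, 89.9, 177.5]
force: [-4.8, -0.1, -3.9]
gripper_width: 11.9
```

```bash
python3 - <<'E'
from gap import *
s=env.state();print(s['ee_pos'].round(2),s['force'].round(2),s['torque'].round(3))
f=[]
for i in range(4):
    cams.grab_frame('side');s=env.state();f.append(np.r_[s['ee_pos'],s['force'],s['torque']])
print(np.mean(f,0).round(3))
E
```

```text
[534.17 -39.37  39.16] [-4.76 -0.14 -3.88] [-0.032  1.034  0.03 ]
[ 5.34193e+02 -3.93810e+01  3.91730e+01 -4.96200e+00 -8.80000e-02
 -3.33900e+00 -6.10000e-02  1.03600e+00  1.00000e-02]
```

Emit:
arm_command(
  deltas=[
    [0, [0.4, 0, 0], 0],
    [0, [0.8, 0, 0], 0],
    [0, [0.8, 0, 0], 0],
    [0, [0.8, 0, 0], 0],
  ],
)

```text
time_s: 14.45
ee_pos: [534.2, -39.4, 39.2]
ee_rot: [-89.1, 89.8, 178.1]
force: [-6.8, 0.0, -2.3]
gripper_width: 11.8
```

```bash
cat > avg.py <<'E'
from gap import *
f=[]
for i in range(4):
    cams.grab_frame('side');s=env.state();f.append(np.r_[s['ee_pos'],s['force'],s['torque'],s['qpos'][5]])
print(s['time_s'],np.mean(f,0).round(3).tolist())
E
python3 avg.py; python3 gap.py
```

```text
14.65 [534.217, -39.373, 39.199, -7.133, -0.317, -2.09, -0.106, 1.299, 0.018, -2.684]
wrist div yaw -2.25 56
  tin 592.9 62.4 2228 gap 3.3
  tin 593.0 4.7 1562 gap 1.0
14.7 [534.21 -39.38  39.21] [-6.86 -1.22 -1.75] [-0.109  1.267 -0.019]
```

Emit:
arm_command(
  deltas=[
    [0, [-0.6, 0, 0], 0.004],
    [0, [-0.6, 0, 0], 0.008],
    [0, [-0.6, 0, 0], 0.008],
  ],
)

```text
time_s: 15.0
ee_pos: [534.2, -39.3, 39.3]
ee_rot: [-107.1, 89.9, 160.5]
force: [-4.9, 0.2, -2.3]
gripper_width: 11.6
```

```bash
python3 avg.py
```

```text
15.2 [534.184, -39.315, 39.247, -5.757, -0.164, -2.23, -0.101, 1.154, -0.47, -3.072]
```

Emit:
arm_command(
  deltas=[
    [0, [0, 0, 0], -0.006],
    [0, [0, 0, 0], -0.012],
    [0, [0, 0, 0], -0.016],
    [0, [0, 0, 0], -0.016],
  ],
)

```text
time_s: 15.6
ee_pos: [534.2, -39.3, 39.3]
ee_rot: [-83.7, 89.9, -176.8]
force: [-5.6, 0.9, -2.2]
gripper_width: 11.5
```

```bash
python3 avg.py
```

```text
15.8 [534.185, -39.246, 39.298, -5.946, 0.443, -2.402, 0.185, 1.142, 0.535, -2.305]
```

Emit:
arm_command(
  deltas=[
    [0, [0, 0, 0], 0.004],
    [0, [0, 0, 0], 0.008],
    [0, [0, 0, 0], 0.008],
    [0, [0, 0, 0], 0.008],
    [0, [0, 0, 0], 0.008],
  ],
)

```text
time_s: 16.3
ee_pos: [534.2, -39.3, 39.3]
ee_rot: [-96.1, 89.9, 171.1]
force: [-5.8, 0.2, -2.6]
gripper_width: 11.6
```

Emit:
arm_command(
  deltas=[
    [0, [-1, 0, 0], 0],
    [0, [-2, 0.1, 0], 0],
    [0, [-3, 0.1, 0], 0],
    [0, [-5, 0.2, 0], 0],
    [0, [-8, 0.4, 0], 0],
    [0, [-12, 0.5, 0], 0],
    [0, [-20, 0.9, 0], 0],
    [0, [-30, 1.3, 0], 0],
    [0, [-45, 2, 0], 0],
    [0, [-60, 2.6, 0], 0],
    [0, [-80, 3.5, 0], 0],
    [0, [-100, 4.4, 0], 0],
    [0, [-120, 5.3, 0], 0],
    [0, [-140, 6.2, 0], 0],
    [0, [-155, 6.8, 0], 0],
    [0, [-155, 6.8, 0], 0],
    [0, [-155, 6.8, 0], 0],
  ],
)

```text
time_s: 18.0
ee_pos: [380.5, -32.7, 39.8]
ee_rot: [87.0, 89.9, -5.8]
force: [0.3, 0.9, -1.5]
gripper_width: 12.1
```

```bash
python3 - <<'E'
from gap import *
s=env.state(); print(s['time_s'],s['ee_pos'],s['gripper_width'],s['force'],s['torque'])
p=cams.grab_frame('side'); cv2.imwrite('pics/side8.png',cv2.resize(p['img'][150:330,170:410,::-1],(800,600),interpolation=cv2.INTER_CUBIC))
save(p,'side8f.png')
p=cams.grab_frame('scene'); cv2.imwrite('pics/scene8.png',cv2.resize(p['img'][180:310,250:430,::-1],(800,578),interpolation=cv2.INTER_CUBIC))
E
```

```text
18.0 [380.53447405 -32.67035824  39.83078417] 12.0701146927673 [ 0.27957826  0.90275608 -1.47282018] [ 0.02963793 -0.00462115  0.01565979]
```

View pics/side8.png

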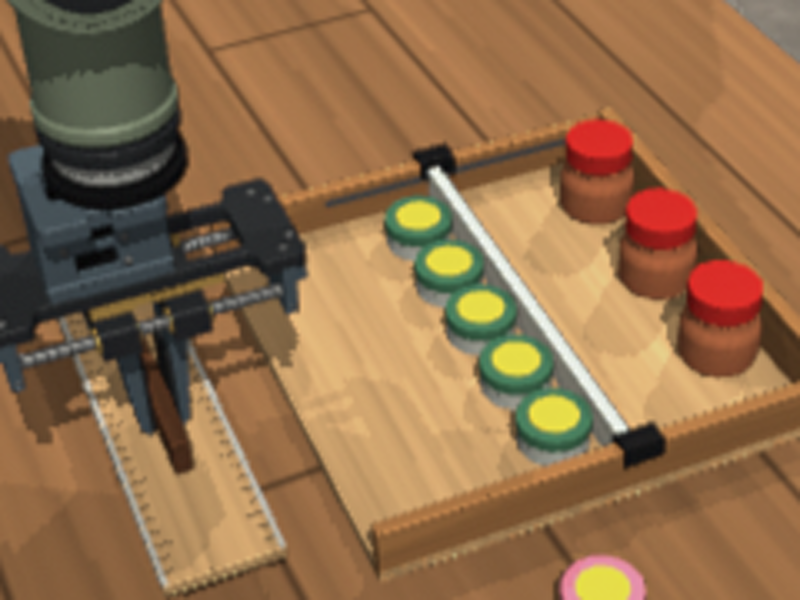

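View pics/scene8.png

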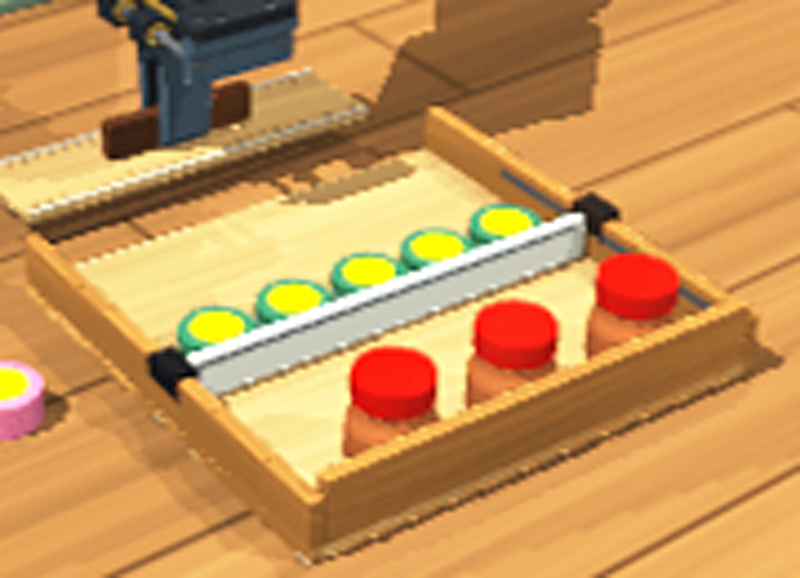

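The row is straight and against the divider. Next I lower the straightedge in front of the tray, where it is clear of the tray edge (about 45 mm).

Emit:
arm_command(
  deltas=[
    [0, [0, 0, -5], 0],
    [0, [0, 0, -10], 0],
    [0, [0, 0, -14], 0],
    [0, [0, 0, -16], 0],
    [0, [0, 0, -16.5], 0],
    [0, [0, 0, -17], 0],
    [0, [0, 0, -17], 0],
  ],
)

```text
time_s: 18.8
ee_pos: [380.1, -32.6, 22.5]
ee_rot: [89.0, 90.0, -3.7]
force: [-0.1, -0.5, -2.7]
gripper_width: 12.0
```

Emit:
arm_command(
  deltas=[
    [0, [0, 0, -0.4], 0],
    [0, [0, 0, -0.8], 0],
    [0, [0, 0, -0.8], 0],
  ],
)

```text
time_s: 19.1
ee_pos: [380.2, -32.6, 21.9]
ee_rot: [86.7, 90.0, -6.0]
force: [-0.3, 1.6, 1.0]
gripper_width: 12.0
```

Emit:
arm_command(
  deltas=[
    [0.3, [0, 0, 0], 0],
    [0.3, [0, 0, 0], 0],
    [0.5, [0, 0, 0], 0],
    [0.5, [0, 0, 0], 0],
    [0.5, [0, 0, 0], 0],
    [0.5, [0, 0, 0], 0],
    [0.5, [0, 0, 10], 0],
    [0.5, [0, 0, 30], 0],
    [0.5, [0, 0, 70], 0],
    [0.5, [0, 0, 110], 0],
    [0.5, [0, 0, 150], 0],
    [0.5, [0, 0, 190], 0],
    [0.5, [0, 0, 220], 0],
    [0.5, [0, 0, 220], 0],
  ],
)

```text
time_s: 20.5
ee_pos: [382.4, -32.9, 245.6]
ee_rot: [86.3, 89.5, -6.4]
force: [0.2, -0.3, -0.7]
gripper_width: 45.7
```

```bash
python3 - <<'E'
from gap import *
s=env.state(); print(s['time_s'],s['ee_pos'],s['gripper_width'],s['force'])
p=cams.grab_frame('side'); save(p,'side9.png'); q=p
print([tuple(np.round(t,1)) for t in lids(p)])
p=cams.grab_frame('wrist'); save(p,'wrist9.png')
print([tuple(np.round(t,1)) for t in lids(p)])
E
```

```text
20.5 [382.4175958  -32.85756149 245.62986421] 45.677880709473705 [ 0.15945071 -0.32878271 -0.67586008]
[(np.float64(598.8), np.float64(63.5), np.float64(67.0)), (np.float64(596.0), np.float64(10.9), np.float64(77.0)), (np.float64(593.7), np.float64(-39.6), np.float64(86.0)), (np.float64(590.7), np.float64(-92.1), np.float64(97.0)), (np.float64(588.2), np.float64(-144.4), np.float64(114.0))]
[]
```

View pics/side9.png

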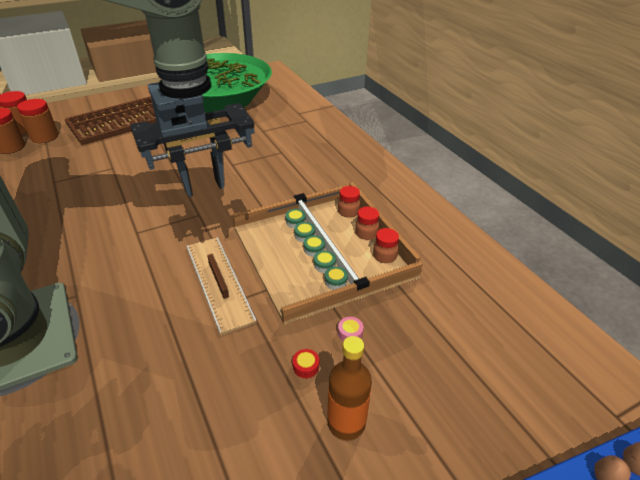

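View pics/wrist9.png

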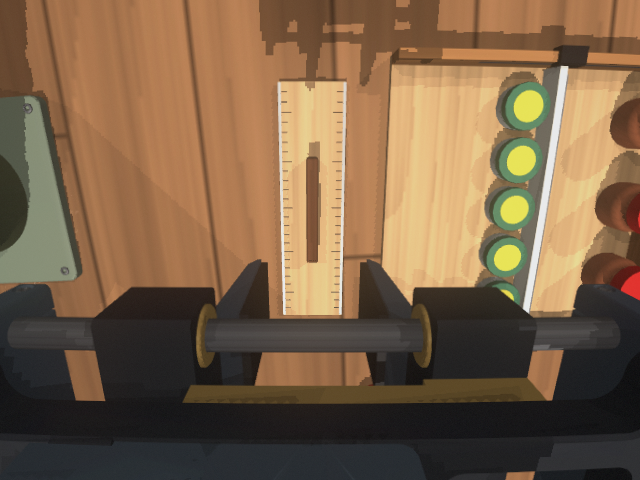

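Emit:
arm_command(
  deltas=[
    [0.5, [40, -5, 10], 0],
    [0.5, [85, -15, 15], 0],
    [0.5, [130, -25, 15], 0],
    [0.5, [175, -35, 15], 0],
    [0.5, [205, -45, 15], 0],
    [0.5, [215, -50, 15], 0],
    [0.5, [215, -50, 15], 0],
    [0.5, [215, -50, 15], 0],
    [0.5, [215, -50, 15], 0],
  ],
)

```text
time_s: 21.5
ee_pos: [593.5, -82.1, 256.7]
ee_rot: [-101.5, 89.9, 165.7]
force: [-0.3, -0.1, 0.6]
gripper_width: 45.5
```

```bash
python3 - <<'E'
from gap import *
p=cams.grab_frame('wrist'); save(p,'wrist10.png')
L=lids(p);print([tuple(np.round(t,1)) for t in L])
a=cv2.imread('pics/side0.png').astype(int);q=cams.grab_frame('side');b=q['img'][:,:,::-1].astype(int)
for r in range(205,280,12):
    f=lambda im:[int(x) for x in np.where((im[r,270:380].min(-1)>200))[0]+270]
    A,B=f(a),f(b);print(r,A[:1],A[-1:],B[:1],B[-1:])
E
```

```text
[(np.float64(594.0), np.float64(68.9), np.float64(220.0))]
205 [302] [304] [] []
217 [311] [313] [311] [313]
229 [319] [322] [319] [322]
241 [328] [330] [328] [330]
253 [337] [338] [336] [339]
265 [345] [347] [345] [348]
277 [354] [356] [354] [356]
```

View pics/wrist10.png

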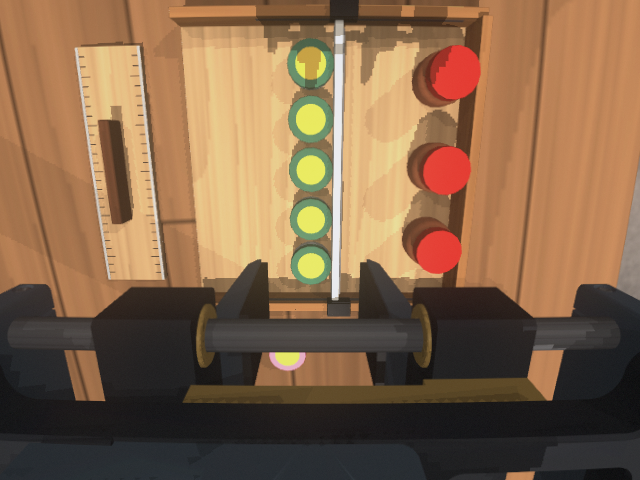

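```bash
python3 - <<'E'
from gap import *
p=cams.grab_frame('wrist'); im=p['img']
hsv=cv2.cvtColor(im,cv2.COLOR_RGB2HSV);H,S,V=[hsv[...,i].astype(int) for i in range(3)]
m=((H>36)&(H<95)&(S>60)|((H>22)&(H<36)&(S>125)&(V>140))).astype(np.uint8); m[:,:270]=0;m[:,350:]=0;m[290:]=0
m=cv2.morphologyEx(m,cv2.MORPH_OPEN,np.ones((5,5)))
a,n=div(p,(328,350),range(25,258,5)); print(np.degrees(np.arctan(-a[0])),n)
k,l,s,c=cv2.connectedComponentsWithStats(m)
for i in range(1,k):
    if s[i,4]<300: continue
    cn=max(cv2.findContours((l==i).astype(np.uint8),0,1)[0],key=len); e=cv2.fitEllipse(cv2.convexHull(cn)); P=ray(p,[e[0]],32)[0]
    print(s[i,4],np.round(e[0],1),np.round(e[1],1),P.round(1),'gap',round((np.polyval(a,P[1])-P[0])*np.cos(np.arctan(a[0]))-23,1))
s=env.state();print(s['time_s'])
E
```

```text
Traceback (most recent call last):
  File "gap.py", line 20, in div
    Q=ray(p,L,38); a=np.polyfit(Q[:,1],Q[:,0],1);e=np.abs(np.polyval(a,Q[:,1])-Q[:,0]);k=e<1
  File "h.py", line 6, in ray
    u=cv2.undistortPoints(np.array(px,float).reshape(-1,1,2),K,d).reshape(-1,2)
      ~~~~~~~~~~~~~~~~~~~^^^^^^^^^^^^^^^^^^^^^^^^^^^^^^^^^^^^^^^^
cv2.error: OpenCV(4.12.0) /io/opencv/modules/calib3d/src/undistort.dispatch.cpp:347: error: (-215:Assertion failed) CV_IS_MAT(_src) && CV_IS_MAT(_dst) && (_src->rows == 1 || _src->cols == 1) && (_dst->rows == 1 || _dst->cols == 1) && _src->cols + _src->rows - 1 == _dst->rows + _dst->cols - 1 && (CV_MAT_TYPE(_src->type) == CV_32FC2 || CV_MAT_TYPE(_src->type) == CV_64FC2) && (CV_MAT_TYPE(_dst->type) == CV_32FC2 || CV_MAT_TYPE(_dst->type) == CV_64FC2) in function 'cvUndistortPointsInternal'
```

```bash
sed -i 's/len(m)>8/len(m)>4/' gap.py; python3 - <<'E'
from gap import *
p=cams.grab_frame('wrist'); im=p['img']
hsv=cv2.cvtColor(im,cv2.COLOR_RGB2HSV);H,S,V=[hsv[...,i].astype(int) for i in range(3)]
m=((H>36)&(H<95)&(S>60)|((H>22)&(H<36)&(S>125)&(V>140))).astype(np.uint8); m[:,:270]=0;m[:,350:]=0;m[290:]=0
m=cv2.morphologyEx(m,cv2.MORPH_OPEN,np.ones((5,5)))
a,n=div(p,(328,350),range(25,258,5)); print(np.degrees(np.arctan(-a[0])),n)
k,l,s,c=cv2.connectedComponentsWithStats(m)
for i in range(1,k):
    if s[i,4]<300: continue
    cn=max(cv2.findContours((l==i).astype(np.uint8),0,1)[0],key=len); e=cv2.fitEllipse(cv2.convexHull(cn)); P=ray(p,[e[0]],32)[0]
    print(s[i,4],np.round(e[0],1),np.round(e[1],1),P.round(1),'gap',round((np.polyval(a,P[1])-P[0])*np.cos(np.arctan(a[0]))-23,1))
s=env.state();print(s['time_s'])
E
```

```text
-2.793321396369431 47
1261 [309.1  63. ] [45.8 49.8] [596.3  62.4  32. ] gap 0.4
1622 [309.3 118.6] [44.3 46.9] [593.9  10.5  32. ] gap 0.3
1494 [309.5 169.1] [43.1 43.8] [591.6 -39.7  32. ] gap 0.2
1354 [309.7 218.7] [41.4 41.5] [589.1 -92.3  32. ] gap 0.0
1246 [309.9 264.1] [39.2 40.2] [ 586.8 -144.1   32. ] gap -0.2
21.7
```

All five gaps measure 0.4 mm or less, and the divider hasn't moved. Handing in.

```bash
python3 -c "
from h import *
print(env.job_done())"
```

```text
the job is handed in; nothing more can be done
None
```

I gripped the straightedge by its rib and pushed the five green tins back as one row until they met the divider. I then laid the straightedge flat on the counter in front of the tray and handed in at about 22 s. No verdict came back.

- **Jam on the way:** About 5 mm short of the divider the push stuck at about 7 N, because the plate was bearing down on the tins. Raising it 0.8 mm freed the row, and the push to the divider then went in small steps.
- **Contact:** At the divider the position stopped changing while the push rose to about 7 N, below its 12 N slip force. Small turns each way gave equal and opposite moments (about ±0.5 N m), so both ends of the row were seated.
- **Tin gaps at the end:** The overhead wrist picture gives gaps of 0.4, 0.3, 0.2, 0.0 and -0.2 mm. Camera calibration is only good to about 2 mm.
- **Divider and bystanders:** In the side picture the divider sits on the same pixels as at the start, to within a pixel. The jars and bottle look untouched, but I only checked them by eye.
- **Straightedge:** It lies clear of the tray by about 45 mm.
- **Checks that disagreed:** While the plate was pressing, the wrist picture showed gaps of about 3 mm and 1 mm for the two tins in view. I put that down to shadow and an oblique view; the clear picture afterwards did not show it.

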